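Load a sample plate into the reflectance module

TASK

Take the tall metal plate out of the white rack, stand it on end in the slot of the drawer's cradle so that it leans back flat against the two sloping posts, setting it down gently rather than letting it drop or fall against them. Let go of it, then push the drawer gently until it is fully shut, with the plate still leaning in place. Leave the two short plates, the jar and the dish where they are.

Things in the scene. Friction and masses are not known exactly. Their poses are not given: they have to be found in the camera images.
- panel: The tall plate: plain aluminium, 8 mm thick (its x), 90 mm wide (its y), 130 mm tall (its z), 0.2 to 0.33 kg; both faces alike and both ends alike. Origin at the middle of its lower end. It starts upright on the rack's floor (10 mm above the table), in any one of three slots.
- panel_mid (a point): Centre of the tall plate, 65 mm up its z from panel.
- rack: Fixed white plastic rack, 160 mm (x) by 110 mm (y), floor 10 mm thick, origin at the middle of its underside. Three slots across it at x = -45, 0 and 45 mm, each 12 mm wide between corner blocks that reach 34 mm above the floor. Plates lift straight up out of it.
- short_a: Short aluminium plate, 8 by 90 by 75 mm tall, in another slot of the rack; leave it. Origin at the middle of its lower end, axes as for the tall plate.
- short_b: Second short plate, the same as the first; leave it.
- module: Fixed module: base 190 mm (x) by 420 mm (y); black hood 184 mm wide (x), 185 mm tall, from y = 0 to 180 mm; white housing 240 mm wide, 185 mm tall, from there to y = 340 mm. Origin on the table under the middle of the hood's mouth; its y points into the hood, the drawer comes out to -y. The mouth is 160 mm wide and reaches 175 mm above the table.
- carriage (a joint): The drawer: 0 = fully shut, grows as it comes out to the module's -y, up to 0.20 m; starts 0.16 to 0.19 m. Stays where it is left; takes about 2 N to slide. Its black end plate (176 mm wide, top 158 mm above the table) closes the hood's mouth when shut; the end plate's inner face is 75 mm from the middle of the cradle.
- push_bar (a point): Middle of the outer face of the drawer's steel push bar (level bar 80 mm long in the module's x, 14 mm thick in y, 30 mm high, this point 70 mm above the table). The bar's inner face stands 53 mm out from the end plate. Push it in the module's +y direction.
- cradle (a point): Aluminium cradle on the drawer, tipped 25 degrees: its z runs up the slope (top leans to the module's -x), its x points squarely off the posts, its y is level along the slot (the module's y). Origin mid-slot where posts and slot floor meet, 38 mm above the table. Posts: front faces at x = 0, 85 mm long, 14 mm wide, at y = -34 and 34 mm, so 54 mm free between them.
- seat (a point): Where the tall plate's centre lies when seated: x = 4, y = 0, z = 65 mm in the cradle's frame. The slot floor is square to the posts (cradle z = 0); a 10 mm high lip stands at cradle x = 24 mm; upright cheeks (top 58 mm above the table) at the slot's ends leave 106 mm for the 90 mm wide plate. A seated plate rises 45 mm past the posts.
- jar: Amber glass jar, 64 mm across, 100 mm tall, standing on the table; leave it. Origin under its centre.
- dish: White ceramic dish, 90 mm across, 35 mm tall, on the table; leave it. Origin under its centre.

How it is judged:
By the outcome, as a careful person would: the job done as asked, in the order asked, and still so for the second after the job is handed in, with the robot touching nothing.
It also fails if it takes over 56 s, if anything falls off the work surface, if the arm or the gripper's body presses on something with over 40 N, if the wrist force passes 120 N, or if a joint passes its speed limit or range.

ROBOT

A 7-joint arm with a two-finger parallel gripper is mounted at the origin on the work surface. World frame = base frame: x ahead of the robot, y to its left, z up, the work surface at z = 0. Lengths are in m, angles in rad, forces in N, time in s.
With the tool pointing down it reaches from about 0.425 to 0.825 m from the base axis. Payload 3.6 kg.
Tool frame: the origin (TCP) lies on the mounting face of the last link; the fingertips stand 173 mm ahead of it and the grasp point (between the pads) lies 155 mm ahead of it; z points along the fingers, y is the line along which they close (so a half turn about z gives the same grasp; the last joint's range is limited). The gripper opens to 85 mm and grips with 20 to 120 N. Pads are 22 mm wide; open, the fingers measure 114 mm over their backs; the gripper's body (76 mm by 85 mm) begins 54 mm behind the grasp point. The pads swing forward as they close: fully open they stand 13 mm farther back than shut.
Start: joints at [-1.19, 0.615, -0.013, 1.423, 0.008, 1.103, -0.04], TCP at [0.257, 0.597, 0.405] pointing down, gripper open.
Joint ranges: [-3.12, 3.12], [-0.3, 2.06], [-1.34, 1.32], [0.26, 2.42], [-1.36, 4.5], [0.01, 1.98], [-2.84, 2.84]. Speed limits (rad/s): [2.79, 2.79, 3.14, 3.14, 3.14, 3.14, 3.14].

INTERFACE

Orientations are given as a unit quaternion [w, x, y, z].
In Python, from rig import env gives the robot as it stands.
- The arm moves only by the tool move_arm, never from a script. Its argument "deltas" is a list that holds one entry, the list of rows, each a list of 7 numbers: the shift along the tool's x, y, z scaled (see below), then the turn, a rotation vector about the tool's x, y, z scaled (see below), then the finger opening in mm, from 0 to 85.4. A call has 1 to 12 rows; each row shifts and turns the commanded pose from where the row before left it, along the tool's axes as they then stand; what a row does not reach is not made up. The controller multiplies each number of a shift by 0.25 m and each number of a turn by 1.5 rad. A row lasts 1/12 s, in which the tool goes at most 41.7 mm and 7.16 degrees, less where a joint would pass 70% of its speed; a pose out of reach is approached as far as the arm can. A call with a number of a shift or a turn outside -1 to 1 is refused whole. A call with a gripper value outside its range is refused whole. The fingers move at their own pace and stop on an object; "squeeze" is the grip in N (left out, the last holds). Time passes only in rows, so rows that do not move let the fingers close. It gives the time, the measured TCP pose, the force, the opening and the grip force at its end, in the units of the state.
- env.state(): the state, without advancing time (a new reading comes with each control period).
- env.capture(name): name is "scene" or "side" or "wrist"; returns a dict with "color" (384x512x3 uint8, red, green, blue), "range_z" (384x512 float32, m along the optical axis (not along the pixel's ray), 0 where there is no reading), "fovy" (degrees; the focal length in pixels is half the picture's height over the tangent of half this angle, whatever the lens; pixels are square), "cx", "cy" (the principal point, pixels), "camera_from_world" (4x4, takes a point from world to camera coordinates). Camera axes: x right, y down, z forward; pixel columns grow to the right and rows downward; lengths in m; the calibration is good to about 2 mm. A picture is of the moment at which its call begins.
- env.close_job(): hands the job in; it is judged then, once.
The state is a dict: "time": time; "q": joint angles; "qd": joint speeds; "effort": joint torques, N m; "ee_pos": TCP position; "eef_rot": TCP orientation; "wrist_force": force on the tool from outside, world axes, zero at the start; "ft_torque": the same for the moment, N m; "gripper_width": opening from 0.0 (shut) to 1.0 (fully open); "grasp_force": force on a finger pad.
Only numpy, scipy, OpenCV 4.12 (cv2) and the standard library are available. Lean on these libraries where they do the work, as an engineer would, in place of code of your own. Each camera call takes 0.05 s, during which the arm holds its last target. There are 200 camera calls.

## Working session

There is one attempt and no reset: what is moved stays moved. The work goes in short steps, Python scripts to look and compute and a tool call to move; the robot and the scene stay as the last step left them, time stands still between calls to the robot, and variables do not carry over. Pictures are saved under pics/ and viewed, at most 10 in all, crops included, and the job is handed in when it is done.

Besides the shell and the picture viewer there is one more tool, called after ">>>" as name(argument=value, ...) on one line, values as JSON. move_arm: Moves the arm, as the interface text tells. Shifts and turns lie within -1 to 1; 1 stands for 0.25 m of shift or 1.5 rad of turn. Its arguments: {"type":"object","properties":{"deltas":{"type":"array"},"squeeze":{"type":"number"}},"required":["deltas"]}

```bash
ls; mkdir -p pics
cat > h.py <<'E'
import numpy as np, cv2
from rig import env
from scipy.spatial.transform import Rotation as R
def cap(n):
    c=env.capture(n); f=192/np.tan(np.radians(c["fovy"])/2)
    z=c["range_z"]; v,u=np.mgrid[:384,:512]
    P=np.stack([(u-c["cx"])/f*z,(v-c["cy"])/f*z,z],-1)
    M=np.linalg.inv(c["camera_from_world"])
    W=P@M[:3,:3].T+M[:3,3]; W[z<=0]=np.nan
    return c,W
def rot(s): q=s["eef_rot"]; return R.from_quat([q[1],q[2],q[3],q[0]])
E
python3 - <<'E'
from h import *
s=env.state(); print(s)
print(rot(s).as_matrix().round(3))
ims=[]
for n in("scene","side"):
    c,W=cap(n); np.savez(f"/tmp/{n}.npz",W=W,color=c["color"])
    cv2.imwrite(f"pics/{n}1.png",cv2.resize(c["color"][:,:,::-1],(768,576)))
E
```

```text
pics
{'time': 0.0, 'q': array([-1.19050307,  0.61592597, -0.01263341,  1.42493313,  0.00811493,
        1.10338041, -0.0404091 ]), 'qd': array([ 1.59142345e-03, -7.33182689e-05, -2.56493354e-03, -2.24119699e-03,
       -9.64269904e-04,  1.66426576e-03, -6.84733101e-04]), 'effort': array([ 6.23337091e-04, -4.69218600e+01,  2.59306999e-01, -1.71030468e+01,
        9.92408604e-03,  9.77478776e-03, -8.39992225e-06]), 'ee_pos': array([0.25703504, 0.59666663, 0.40352178]), 'eef_rot': array([-2.41836461e-04,  2.01958571e-01,  9.79393205e-01, -1.27551391e-03]), 'wrist_force': array([ 1.1831709 , -0.03164927,  0.6525832 ]), 'ft_torque': array([-0.00597984,  0.02745839,  0.06246788]), 'grasp_force': 0.0, 'gripper_width': 0.996036644642569}
[[-0.918  0.396 -0.001]
 [ 0.396  0.918 -0.002]
 [-0.    -0.003 -1.   ]]
```

View pics/scene1.png

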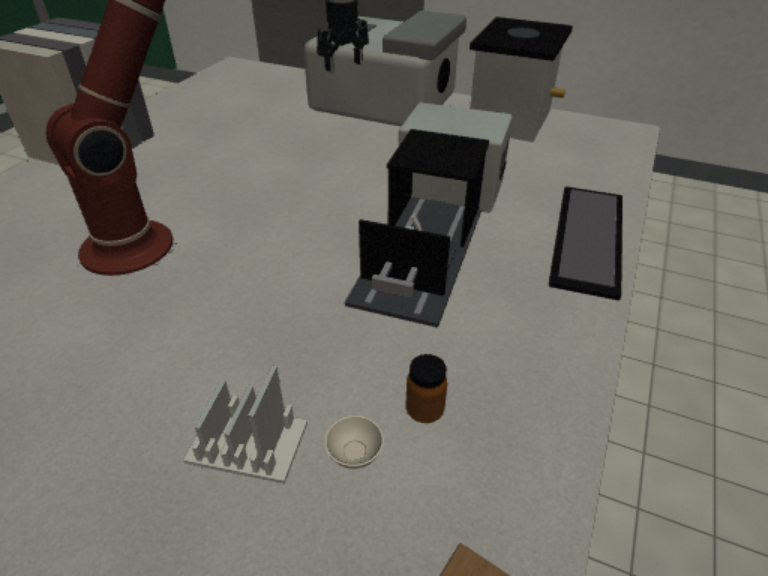

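View pics/side1.png

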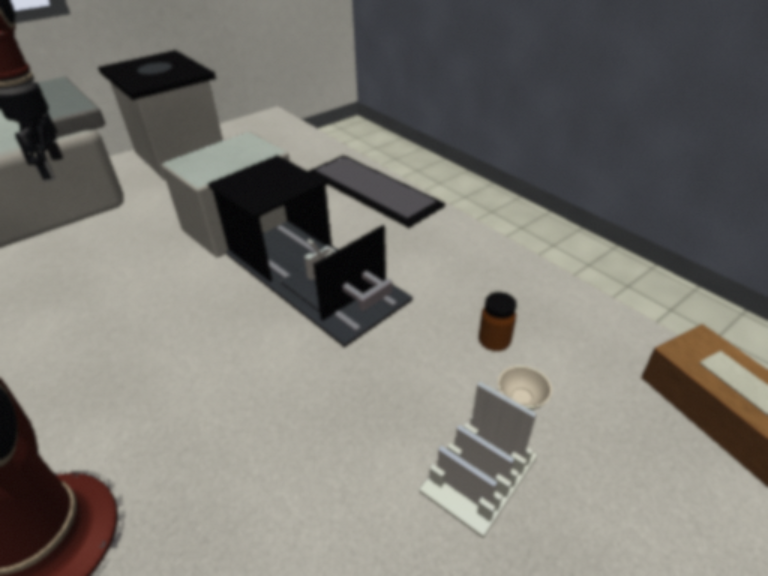

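The scene view shows the rack at about (245,430), with the tall plate in the right-hand slot at (270,415), its top at (278,372). The dish is at (354,442), the jar at (427,388), the drawer's end plate at (405,258) and the push bar at (393,285). In the side view the tall plate's top edge runs from (478,387) to (534,413), and the cradle is at about (318,258).

```bash
cat > m.py <<'E'
from h import *
for n in("scene","side"):
    d=np.load(f"/tmp/{n}.npz"); W=d["W"]
    def roi(x0,y0,x1,y1):
        return W[int(y0/1.5):int(y1/1.5),int(x0/1.5):int(x1/1.5)].reshape(-1,3)
    B=dict(scene=dict(rack=(180,360,312,485),mod=(340,95,520,325),dish=(320,412,388,470),jar=(400,350,452,424)),
           side=dict(rack=(415,375,545,540),mod=(160,130,415,350),dish=(495,365,555,412),jar=(475,290,520,352)))[n]
    def rect(p,l):
        p=p[~np.isnan(p[:,0])]
        if len(p)<5: print(n,l,len(p)); return
        r=cv2.minAreaRect(p[:,:2].astype(np.float32)); print(n,l,len(p),np.round(r[0],4),np.round(r[1],4),round(r[2],1),'z',np.round(np.nanpercentile(p[:,2],[5,50,95]),4))
    def band(b,a,c): p=roi(*B[b]); return p[(p[:,2]>a)&(p[:,2]<c)]
    rect(band("rack",.118,.2),"tall upper"); rect(band("rack",.095,.2),"tall")
    rect(band("rack",.06,.09),"short+"); rect(band("rack",.005,.016),"rackfloor")
    rect(band("mod",.178,.195),"hood/housing top"); 
    rect(band("jar",.06,.12),"jar"); rect(band("dish",.02,.05),"dish")
    p=band("mod",.1,.165); rect(p,"mod .1-.165")
E
python3 m.py
```

```text
scene tall upper 300 [ 0.5857 -0.3099] [0.0094 0.09  ] 12.2 z [0.1204 0.1374 0.1416]
scene tall 474 [ 0.5858 -0.3096] [0.0099 0.0908] 11.6 z [0.0983 0.1267 0.1412]
scene short+ 835 [ 0.5417 -0.3182] [0.099  0.0918] 11.4 z [0.062  0.0788 0.0872]
scene rackfloor 1068 [ 0.5417 -0.319 ] [0.1606 0.1114] 12.0 z [0.0071 0.0103 0.0137]
scene hood/housing top 2891 [0.594  0.4473] [0.2385 0.3429] 5.4 z [0.1824 0.1853 0.1874]
scene jar 686 [ 0.7705 -0.1489] [0.0597 0.06  ] 64.7 z [0.0654 0.0985 0.1016]
scene dish 510 [ 0.7012 -0.2676] [0.0869 0.0878] 61.0 z [0.0207 0.031  0.0365]
scene mod .1-.165 1970 [0.5759 0.4848] [0.4234 0.8005] 19.6 z [0.1025 0.1273 0.1584]
side tall upper 397 [ 0.5822 -0.3104] [0.0113 0.09  ] 12.5 z [0.1204 0.1344 0.1413]
side tall 675 [ 0.5822 -0.3104] [0.0113 0.09  ] 12.5 z [0.0981 0.1232 0.1409]
side short+ 1163 [ 0.5371 -0.319 ] [0.0971 0.0902] 11.0 z [0.0619 0.0779 0.0869]
side rackfloor 1157 [ 0.5974 -0.3097] [0.2818 0.1095] 10.7 z [0.0062 0.0103 0.0143]
side hood/housing top 3273 [0.5877 0.4461] [0.2388 0.3404] 4.6 z [0.1825 0.1852 0.187 ]
side jar 497 [ 0.7629 -0.1468] [0.0602 0.0592] 47.7 z [0.064  0.0964 0.1012]
side dish 349 [ 0.7018 -0.2672] [0.0814 0.0881] 11.8 z [0.0208 0.0305 0.0365]
side mod .1-.165 2320 [0.5811 0.4896] [0.2515 0.7953] 0.3 z [0.1029 0.1295 0.1592]
```

Run:
```python
from h import *
a=np.load("/tmp/scene.npz")["color"][:,:,::-1]; b=np.load("/tmp/side.npz")["color"][:,:,::-1]
A=cv2.resize(a[65:220,225:345],(465,600),interpolation=3)[:, :400]
B=cv2.resize(b[100:235,135:280],None,fx=4,fy=4,interpolation=3)
cv2.imwrite("pics/cropA.png",cv2.resize(a[65:220,225:350],None,fx=3.8,fy=3.8,interpolation=3)); cv2.imwrite("pics/cropB.png",B)
```

```text
(no output)
```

View pics/cropA.png

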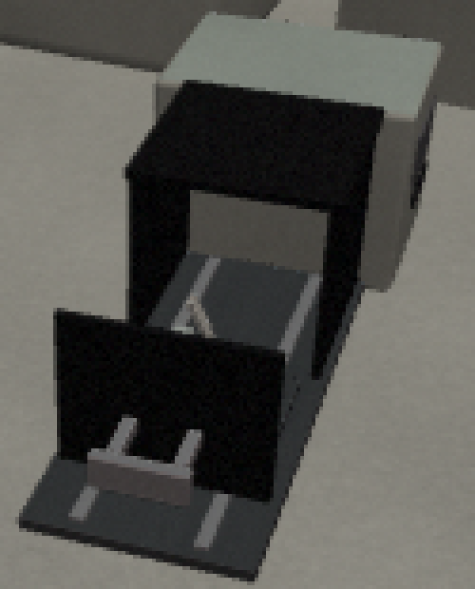

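The crop shows the end plate's top edge running from (57,312) to (285,352), the bar at (140,475) and the posts partly visible at (200,315). The module's y points into the hood, which is world +y. Next I measure the drawer and compute the first move.

```bash
cat >> h.py <<'E'
A=np.radians(5.0); MO=np.array([.591,.4467,0])-.17*np.array([-np.sin(A),np.cos(A),0])
MX=np.array([np.cos(A),np.sin(A),0]); MY=np.array([-np.sin(A),np.cos(A),0])
def tomod(W): return np.stack([(W-MO)@MX,(W-MO)@MY,W[...,2]],-1)
def pose(yd,zd):  # rotation from tool y and z directions
    yd=np.array(yd)/np.linalg.norm(yd); zd=np.array(zd)/np.linalg.norm(zd)
    return R.from_matrix(np.stack([np.cross(yd,zd),yd,zd],1))
def plan(grasp,Rt,s=None):
    """net shift (tool axes, units) and turn (units) from now to grasp-point target"""
    s=s or env.state(); R0=rot(s); t=np.array(grasp)-.155*Rt.as_matrix()[:,2]
    d=R0.inv().apply(t-s["ee_pos"]); w=(R0.inv()*Rt).as_rotvec()
    print("TCP target",t.round(4),"shift",(d/.25).round(4),"turn",(w/1.5).round(4))
E
python3 - <<'E'
from h import *
for n,off in(("scene",(.003,.0006)),("side",(-.0033,-.0006))):
    W=np.load(f"/tmp/{n}.npz")["W"].reshape(-1,3).copy(); W[:,:2]-=off; m=tomod(W); m=m[~np.isnan(m[:,0])]
    k=(abs(m[:,0])<.12)&(m[:,1]<-.03)&(m[:,1]>-.35); m=m[k]
    e=m[(m[:,2]>.145)&(m[:,2]<.165)]
    print(n,"endplate",len(e),np.percentile(e,[2,50,98],0).round(4).tolist())
    b=m[(m[:,2]>.05)&(m[:,2]<.09)&(m[:,1]<np.median(e[:,1])-.03)]
    print("bar",len(b),np.percentile(b,[2,50,98],0).round(4).tolist())
    y0=np.median(e[:,1]); c=m[(m[:,1]>y0+.02)&(m[:,1]<y0+.13)&(m[:,2]>.07)&(m[:,2]<.14)]
    print("posts",len(c)); 
    for z in np.arange(.05,.13,.01):
        q=c[abs(c[:,2]-z)<.005]
        if len(q): print(round(z,2),len(q),np.percentile(q[:,:2],[5,50,95],0).round(4).tolist())
Y=np.radians(12); plan((.584,-.310,.24),pose((np.cos(Y),np.sin(Y),0),(0,0,-1)))
E
```

```text
scene endplate 324 [[-0.0835, -0.179, 0.1456], [0.0037, -0.1755, 0.1546], [0.0859, -0.1694, 0.1599]]
bar 326 [[-0.0354, -0.2457, 0.0576], [0.004, -0.2419, 0.077], [0.0403, -0.2067, 0.0869]]
posts 51
0.08 12 [[-0.0235, -0.0625], [-0.0143, -0.0566], [0.0059, -0.0544]]
0.09 13 [[-0.0051, -0.0679], [-0.0004, -0.0638], [0.0034, -0.0549]]
0.1 11 [[-0.0104, -0.0682], [-0.0046, -0.0646], [-0.0023, -0.054]]
0.11 14 [[-0.0142, -0.0679], [-0.0097, -0.0629], [-0.0062, -0.0545]]
0.12 1 [[-0.0103, -0.0573], [-0.0103, -0.0573], [-0.0103, -0.0573]]
side endplate 283 [[-0.0829, -0.1779, 0.1453], [-0.0044, -0.1752, 0.1546], [0.0885, -0.1692, 0.1598]]
bar 301 [[-0.035, -0.2446, 0.0582], [-0.0018, -0.2408, 0.0768], [0.0416, -0.2073, 0.0867]]
posts 69
0.07 11 [[-0.024, -0.068], [-0.0187, -0.0654], [0.0076, -0.0551]]
0.08 32 [[-0.0245, -0.0673], [-0.0141, -0.0622], [0.0074, -0.0532]]
0.09 7 [[-0.0025, -0.0658], [-0.0006, -0.065], [0.0037, -0.0545]]
0.1 6 [[-0.0059, -0.0667], [-0.0043, -0.0651], [-0.001, -0.0604]]
0.11 12 [[-0.0113, -0.0655], [-0.0089, -0.0619], [-0.0049, -0.0542]]
0.12 1 [[-0.0081, -0.1221], [-0.0081, -0.1221], [-0.0081, -0.1221]]
TCP target [ 0.584 -0.31   0.395] shift [-2.636  -2.8133  0.0412] turn [-0.0014  0.0008  0.6364]
```

>>> move_arm(deltas=[[[-0.06,-0.034,0,0,0,0,85],[-0.13,-0.072,0,0,0,0,85],[-0.13,-0.072,0,0,0,0,85],[-0.13,-0.072,0,0,0,0,85],[-0.13,-0.072,0,0,0,0,85],[-0.13,-0.072,0,0,0,0,85],[-0.13,-0.072,0,0,0,0,85],[-0.13,-0.072,0,0,0,0,85],[-0.13,-0.072,0,0,0,0,85],[-0.13,-0.072,0,0,0,0,85],[-0.13,-0.072,0,0,0,0,85],[-0.13,-0.072,0,0,0,0,85]]])

```text
time: 1.1
ee_pos: [0.5183, 0.2583, 0.4044]
eef_rot: [-0.0, 0.202, 0.979, -0.0]
wrist_force: [-0.8, 0.3, -0.5]
gripper_width: 0.994
grasp_force: 0.0
```

>>> move_arm(deltas=[[[-0.13,-0.072,0,0,0,0,85],[-0.13,-0.072,0,0,0,0,85],[-0.13,-0.072,0,0,0,0,85],[-0.1,-0.06,0,0,0,0,85],[0,0,0,0,0,0.08,85],[0,0,0,0,0,0.08,85],[0,0,0,0,0,0.08,85],[0,0,0,0,0,0.08,85],[0,0,0,0,0,0.08,85],[0,0,0,0,0,0.08,85],[0,0,0,0,0,0.08,85],[0,0,0,0,0,0.078,85]]])

```text
time: 2.1
ee_pos: [0.6026, 0.1482, 0.4041]
eef_rot: [-0.0, 0.632, 0.775, -0.001]
wrist_force: [0.4, 0.3, -0.1]
gripper_width: 0.996
grasp_force: 0.0
```

Run:
```python
from h import *
s=env.state(); print(s["time"],s["ee_pos"],s["q"].round(3)); print(rot(s).as_matrix().round(3))
c,W=cap("wrist"); np.savez("/tmp/wr.npz",W=W)
cv2.imwrite("pics/w1.png",c["color"][:,:,::-1])
Y=np.radians(12); plan((.584,-.310,.24),pose((np.cos(Y),np.sin(Y),0),(0,0,-1)))
```

```text
2.1 [0.60256383 0.14815848 0.40409912] [-0.445  0.58   0.284  1.522 -0.176  1.066  0.082]
[[-0.2    0.98  -0.001]
 [ 0.98   0.2   -0.   ]
 [ 0.    -0.001 -1.   ]]
TCP target [ 0.584 -0.31   0.395] shift [-1.7832 -0.4337  0.0369] turn [-0.001   0.0001 -0.0075]
```

View pics/w1.png

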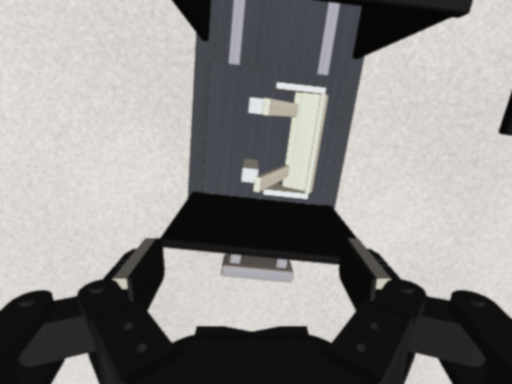

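The wrist view shows the cradle clearly. Its cheeks are at (301,88) and (286,194), the posts run from (260,106) to (296,108) and from (258,184) to (288,172), and the pale slot is at (305,140). I now fit it by depth.

Run:
```python
from h import *
W=np.load("/tmp/wr.npz")["W"]; m=tomod(W)
for l,(u0,v0,u1,v1) in dict(cheekfar=(282,85,322,91),cheeknear=(268,192,304,196),post1=(272,103,294,112),post2=(262,172,286,186),endplate=(175,195,335,262),bar=(222,255,292,280)).items():
    p=m[v0:v1,u0:u1].reshape(-1,3); p=p[~np.isnan(p[:,0])]
    print(l,len(p),np.percentile(p,[5,50,95],0).round(4).tolist())
# region in cradle frame: print height map row across slot mid
for v in (108,125,140,155,180):
    print(v,[(u,*m[v,u].round(3)) for u in range(244,332,6)])
h=m[75:205,180:345].reshape(-1,3); h=h[~np.isnan(h[:,0])]
t=h[(h[:,2]>.052)&(h[:,2]<.062)]; print("cheek tops y",np.percentile(t[:,1],[1,5,95,99]).round(4))
# posts: leaning points
p=h[(h[:,2]>.075)&(h[:,2]<.125)&(h[:,1]>-.15)]
ca,sa=np.cos(np.radians(25)),np.sin(np.radians(25))
off=p[:,0]*ca+(p[:,2]-.038)*sa  # cradle x + ca*x0
print("posts",len(p),np.percentile(off,[5,50,80,90,95,98]).round(4))
for lo,hi in((-.2,-.095),(-.095,0)):
    k=(p[:,1]>lo)&(p[:,1]<hi); q=p[k]; print(k.sum(),np.percentile(q[:,1],[3,50,97]).round(4),np.percentile(off[k],[50,80,90,95]).round(4))
```

```text
cheekfar 240 [[0.0078, -0.0411, 0.0242], [0.0253, -0.0379, 0.0583], [0.0454, -0.0316, 0.0596]]
cheeknear 144 [[0.0083, -0.1525, 0.0546], [0.0253, -0.1495, 0.0583], [0.0434, -0.1471, 0.0596]]
post1 197 [[-0.0041, -0.0625, 0.0564], [0.0065, -0.0588, 0.0844], [0.0194, -0.0548, 0.1071]]
post2 334 [[-0.0048, -0.1471, 0.0249], [0.0074, -0.1287, 0.0815], [0.0241, -0.1214, 0.1085]]
endplate 10681 [[-0.079, -0.2605, 0.0011], [-0.0069, -0.1694, 0.104], [0.0674, -0.1676, 0.1585]]
bar 1741 [[-0.0326, -0.2644, 0.0014], [0.0018, -0.2307, 0.0832], [0.0368, -0.1751, 0.1582]]
108 [(244, np.float64(-0.031), np.float64(-0.064), np.float64(0.024)), (250, np.float64(-0.024), np.float64(-0.063), np.float64(0.082)), (256, np.float64(-0.018), np.float64(-0.063), np.float64(0.08)), (262, np.float64(-0.012), np.float64(-0.062), np.float64(0.081)), (268, np.float64(-0.009), np.float64(-0.061), np.float64(0.116)), (274, np.float64(-0.003), np.float64(-0.061), np.float64(0.104)), (280, np.float64(0.004), np.float64(-0.06), np.float64(0.09)), (286, np.float64(0.011), np.float64(-0.059), np.float64(0.074)), (292, 
[... 3899 characters left out ...]
p.float64(0.038)), (292, np.float64(0.033), np.float64(-0.137), np.float64(0.041)), (298, np.float64(0.039), np.float64(-0.136), np.float64(0.044)), (304, np.float64(0.046), np.float64(-0.135), np.float64(0.046)), (310, np.float64(0.049), np.float64(-0.131), np.float64(0.06)), (316, np.float64(0.065), np.float64(-0.138), np.float64(0.025)), (322, np.float64(0.072), np.float64(-0.137), np.float64(0.024)), (328, np.float64(0.082), np.float64(-0.139), np.float64(0.013))]
cheek tops y [-0.1698 -0.1695 -0.0367 -0.0355]
posts 1154 [-0.003   0.0236  0.0256  0.0258  0.026   0.0261]
568 [-0.1343 -0.1269 -0.1212] [0.0231 0.0258 0.0259 0.026 ]
586 [-0.0668 -0.0602 -0.0538] [0.0243 0.0255 0.0257 0.0258]
```

>>> move_arm(deltas=[[[-0.1,-0.024,0,0,0,0,60],[-0.15,-0.036,0,0,0,0,60],[-0.15,-0.036,0,0,0,0,60],[-0.15,-0.036,0,0,0,0,60],[-0.15,-0.036,0,0,0,0,60],[-0.15,-0.036,0,0,0,0,60],[-0.15,-0.036,0,0,0,0,60],[-0.15,-0.036,0,0,0,0,60],[-0.15,-0.036,0,0,0,0,60],[-0.15,-0.036,0,0,0,0,60],[-0.15,-0.036,0,0,0,0,60],[-0.1,-0.024,0,0,0,-0.0075,60]]])

```text
time: 3.15
ee_pos: [0.5887, -0.2935, 0.4043]
eef_rot: [0.0, 0.627, 0.779, -0.002]
wrist_force: [-0.3, 0.4, 0.1]
gripper_width: 0.701
grasp_force: 0.0
```

Run:
```python
from h import *
s=env.state(); print(s["time"],s["ee_pos"],s["q"].round(3))
c,W=cap("wrist")
cv2.imwrite("pics/w2.png",c["color"][:,:,::-1])
p=W.reshape(-1,3); p=p[~np.isnan(p[:,0])]
k=(np.linalg.norm(p[:,:2]-[.56,-.315],axis=1)<.15)
for lo,hi,l in((.134,.146,"tall top"),(.08,.09,"short tops")):
    q=p[k&(p[:,2]>lo)&(p[:,2]<hi)]
    if len(q)>5: r=cv2.minAreaRect(q[:,:2].astype(np.float32)); print(l,len(q),r, q.mean(0))
Y=np.radians(12); plan((.584,-.310,.118),pose((np.cos(Y),np.sin(Y),0),(0,0,-1)))
```

```text
3.15 [ 0.58872975 -0.29352414  0.40430557] [ 0.269  0.641  0.289  1.405 -0.187  1.123  0.801]
tall top 967 ((0.5859121680259705, -0.3108731210231781), (0.007457793690264225, 0.09056884050369263), 11.765089988708496) [ 0.5850905  -0.30773051  0.14037686]
short tops 1540 ((0.540736198425293, -0.3194410800933838), (0.0969703271985054, 0.08984607458114624), 11.223347663879395) [ 0.51899443 -0.32143974  0.08519702]
TCP target [ 0.584 -0.31   0.273] shift [-0.0361 -0.0187  0.5254] turn [-0.0029  0.0055  0.0001]
```

View pics/w2.png

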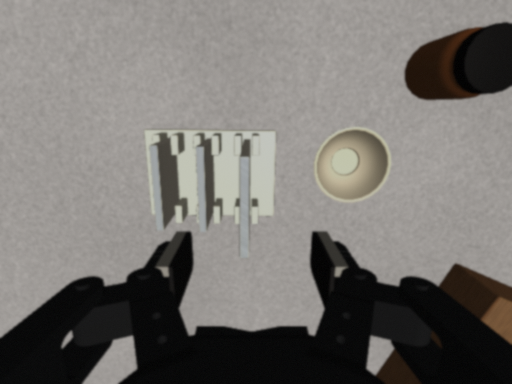

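The plate's top edge runs from (245,150) to (245,257), centred between the fingers. I go down to grasp it.

>>> move_arm(deltas=[[[-0.02,-0.007,0.03,0,0,0,40],[-0.019,-0.006,0.06,-0.003,0.005,0,40],[0,0,0.08,0,0,0,40],[0,0,0.08,0,0,0,40],[0,0,0.08,0,0,0,40],[0,0,0.08,0,0,0,40],[0,0,0.06,0,0,0,40],[0,0,0.035,0,0,0,40],[0,0,0.02,0,0,0,40],[0,0,0,0,0,0,40],[0,0,0,0,0,0,40]]])

```text
time: 4.12
ee_pos: [0.5899, -0.2978, 0.2739]
eef_rot: [-0.001, 0.625, 0.78, 0.004]
wrist_force: [0.4, -0.5, -0.2]
gripper_width: 0.466
grasp_force: 0.0
```

>>> move_arm(deltas=[[[0,0,0,0,0,0,20],[0,0,0,0,0,0,10],[0,0,0,0,0,0,0],[0,0,0,0,0,0,0],[0,0,0,0,0,0,0],[0,0,0,0,0,0,0],[0,0,0,0,0,0,0],[0,0,0,0,0,0,0],[0,0,0,0,0,0,0]]], squeeze=50)

```text
time: 4.87
ee_pos: [0.5869, -0.2995, 0.2745]
eef_rot: [-0.004, 0.627, 0.779, 0.002]
wrist_force: [-5.5, 1.1, 6.1]
gripper_width: 0.088
grasp_force: 48.8
```

The grasp sits about 11 mm off the plate's middle. There is plenty of time, so I open and centre it.

>>> move_arm(deltas=[[[0,0,0,0,0,0,30],[0,0,0,0,0,0,30],[0,0,0,0,0,0,30],[0,0,0,0,0,0,30],[0,0,0,0,0,0,30]]])

```text
time: 5.28
ee_pos: [0.5899, -0.2979, 0.2735]
eef_rot: [-0.001, 0.626, 0.78, 0.004]
wrist_force: [0.2, -0.3, -0.2]
gripper_width: 0.357
grasp_force: 0.0
```

Run:
```python
from h import *
s=env.state(); print(s["time"],s["ee_pos"],s["gripper_width"],rot(s).as_matrix().round(4).tolist())
Y=np.radians(11.8); plan((.5857,-.3107,.118),pose((np.cos(Y),np.sin(Y),0),(0,0,-1)))
```

```text
5.2833 [ 0.58994499 -0.29785597  0.27350206] 0.3573396476618763 [[-0.2172, 0.9761, 0.0034], [0.9761, 0.2172, 0.0083], [0.0074, 0.0051, -1.0]]
TCP target [ 0.5857 -0.3107  0.273 ] shift [-0.0465 -0.0277  0.0015] turn [ 0.0034 -0.005   0.0087]
```

>>> move_arm(deltas=[[[-0.016,-0.01,0,0.003,-0.005,0.008,30],[-0.016,-0.01,0,0,0,0,30],[-0.0145,-0.008,0,0,0,0,30],[0,0,0,0,0,0,30],[0,0,0,0,0,0,30]]])

```text
time: 5.7
ee_pos: [0.5848, -0.3118, 0.2734]
eef_rot: [0.0, 0.631, 0.776, -0.0]
wrist_force: [-0.0, 0.2, 0.1]
gripper_width: 0.354
grasp_force: 0.0
```

>>> move_arm(deltas=[[[0,0,0,0,0,0,15],[0,0,0,0,0,0,0],[0,0,0,0,0,0,0],[0,0,0,0,0,0,0],[0,0,0,0,0,0,0],[0,0,0,0,0,0,0],[0,0,0,0,0,0,0]]], squeeze=50)

```text
time: 6.28
ee_pos: [0.5855, -0.3107, 0.2735]
eef_rot: [0.0, 0.63, 0.776, 0.0]
wrist_force: [1.4, 0.8, -0.1]
gripper_width: 0.09
grasp_force: 50.0
```

>>> move_arm(deltas=[[[0,0,-0.02,0,0,0,0],[0,0,-0.05,0,0,0,0],[0,0,-0.08,0,0,0,0],[0,0,-0.08,0,0,0,0],[0,0,-0.08,0,0,0,0],[0,0,-0.08,0,0,0,0],[0,0,-0.08,0,0,0,0],[0,0,-0.08,0,0,0,0],[0,0,-0.08,0,0,0,0],[0,0,-0.06,0,0,0,0],[0,0,-0.03,0,0,0,0],[0,0,0,0,0,0,0]]])

```text
time: 7.28
ee_pos: [0.5848, -0.3114, 0.456]
eef_rot: [0.002, 0.631, 0.776, 0.0]
wrist_force: [0.0, 0.4, -3.3]
gripper_width: 0.092
grasp_force: 49.8
```

```bash
cat >> h.py <<'E'
CR=MO+.0282*MX-.094*MY+np.array([0,0,.038]); a25=np.radians(25)
CX=np.cos(a25)*MX+np.array([0,0,np.sin(a25)]); CZ=-np.sin(a25)*MX+np.array([0,0,np.cos(a25)])
RC=pose(CX,-CZ)
def cr(x,y,z): return CR+x*CX+y*MY+z*CZ
E
python3 - <<'E'
from h import *
s=env.state(); print(s["time"],s["ee_pos"],s["gripper_width"],s["wrist_force"])
print(CR)
plan(cr(.010,0,.112+.15),RC)
plan(cr(.010,0,.112+.15),pose((np.cos(np.radians(11.8)),np.sin(np.radians(11.8)),0),(0,0,-1)))
E
```

```text
7.2833 [ 0.58476924 -0.31136389  0.45599608] 0.09201085110309933 [ 0.02266083  0.42348392 -3.26509499]
[0.64210181 0.18616239 0.038     ]
TCP target [0.4756 0.1716 0.4202] shift [ 1.9807 -0.0332  0.1378] turn [-0.2889 -0.0155  0.0781]
TCP target [0.5408 0.1773 0.4347] shift [1.9496 0.2271 0.0804] turn [ 0.0016  0.0019 -0.0001]
```

>>> move_arm(deltas=[[[0.06,0,0,0,0,0,0],[0.1,0,0,0,0,0,0],[0.14,-0.003,0,0,0,0,0],[0.14,-0.003,0,0,0,0,0],[0.14,-0.003,0,0,0,0,0],[0.14,-0.003,0,0,0,0,0],[0.14,-0.003,0,0,0,0,0],[0.14,-0.003,0,0,0,0,0],[0.14,-0.003,0,0,0,0,0],[0.14,-0.003,0,0,0,0,0],[0.14,-0.003,0,0,0,0,0],[0.14,-0.003,0,0,0,0,0]]])

```text
time: 8.28
ee_pos: [0.4966, 0.0706, 0.4524]
eef_rot: [-0.001, 0.631, 0.776, -0.001]
wrist_force: [1.4, -0.3, -3.7]
gripper_width: 0.086
grasp_force: 49.7
```

>>> move_arm(deltas=[[[0.14,0,0,0,0,0,0],[0.14,0,0,0,0,0,0],[0.1,0,0,0,0,0,0],[0.04,0,0,-0.04,-0.002,0.01,0],[0,0,0,-0.05,-0.003,0.014,0],[0,0,0,-0.05,-0.003,0.014,0],[0,0,0,-0.05,-0.003,0.014,0],[0,0,0,-0.05,-0.003,0.014,0],[0,0,0,-0.05,-0.003,0.012,0],[0,0,0,0,0,0,0],[0,0,0,0,0,0,0],[0,0,0,0,0,0,0]]])

```text
time: 9.28
ee_pos: [0.476, 0.1719, 0.4527]
eef_rot: [0.145, 0.66, 0.72, 0.158]
wrist_force: [0.4, 0.3, -2.9]
gripper_width: 0.086
grasp_force: 49.8
```

Run:
```python
from h import *
s=env.state(); print(s["time"],s["ee_pos"],s["gripper_width"],s["wrist_force"],s["q"].round(2))
plan(cr(.010,0,.112+.06),RC)
for n in("wrist","side"):
    c,W=cap(n); np.savez(f"/tmp/{n}3.npz",W=W); cv2.imwrite(f"pics/{n}3.png",c["color"][:,:,::-1])
p=(W.reshape(-1,3)-CR); q=np.stack([p@CX,p@MY,p@CZ],-1)
k=(abs(q[:,0])<.03)&(abs(q[:,1])<.06)&(q[:,2]>.1)&(q[:,2]<.35); q=q[k]; print(len(q))
for z in np.arange(.1,.35,.02):
    t=q[abs(q[:,2]-z)<.01]
    if len(t): print(round(z,2),len(t),np.percentile(t,[5,50,95],0).round(4).tolist())
```

```text
9.2833 [0.47604086 0.17190155 0.45272589] 0.08606704448393034 [ 0.37967776  0.30721089 -2.88905332] [-0.68  0.28  0.33  1.92  0.06  0.55 -0.34]
TCP target [0.5135 0.1749 0.3386] shift [-0.0007 -0.0545  0.4775] turn [-0.0033  0.0004  0.0003]
706
0.18 17 [[0.0178, -0.0457, 0.1846], [0.0185, -0.007, 0.1874], [0.0232, 0.0412, 0.1895]]
0.2 69 [[0.0178, -0.0454, 0.1909], [0.0184, -0.0162, 0.2003], [0.0239, 0.0367, 0.2091]]
0.22 67 [[0.0178, -0.0448, 0.2117], [0.0186, -0.0141, 0.2201], [0.024, 0.0365, 0.229]]
0.24 73 [[0.0178, -0.0448, 0.2314], [0.0185, -0.0155, 0.2397], [0.0239, 0.0351, 0.2492]]
0.26 53 [[0.0179, -0.0454, 0.2514], [0.0186, -0.0323, 0.2591], [0.024, 0.0063, 0.2678]]
0.28 71 [[0.0059, -0.0448, 0.2718], [0.0183, -0.0233, 0.2824], [0.0246, -0.0044, 0.2894]]
0.3 91 [[0.0056, -0.0439, 0.2915], [0.0182, -0.0123, 0.3011], [0.0251, -0.0034, 0.3086]]
0.32 152 [[-0.0089, -0.0399, 0.3117], [0.0155, -0.0117, 0.3189], [0.0289, 0.0061, 0.3294]]
0.34 113 [[-0.0234, -0.018, 0.3313], [0.0043, -0.0119, 0.3405], [0.0291, 0.0076, 0.3485]]
```

>>> move_arm(deltas=[[[0,-0.015,0.03,-0.003,0,0,0],[0,-0.02,0.05,0,0,0,0],[0,-0.02,0.06,0,0,0,0],[0,0,0.06,0,0,0,0],[0,0,0.06,0,0,0,0],[0,0,0.06,0,0,0,0],[0,0,0.06,0,0,0,0],[0,0,0.05,0,0,0,0],[0,0,0.035,0,0,0,0],[0,0,0.0125,0,0,0,0],[0,0,0,0,0,0,0],[0,0,0,0,0,0,0]]])

```text
time: 10.38
ee_pos: [0.5148, 0.1753, 0.3399]
eef_rot: [0.147, 0.659, 0.719, 0.161]
wrist_force: [-0.3, -0.8, -2.4]
gripper_width: 0.081
grasp_force: 49.7
```

Run:
```python
from h import *
s=env.state(); print(s["time"],s["ee_pos"],s["wrist_force"])
plan(cr(.010,0,.108),RC)
ims=[]
for n in("wrist","side"):
    c,W=cap(n); ims.append(c["color"][:,:,::-1])
ims[1]=cv2.resize(ims[1][80:240,120:290],(408,384),interpolation=3)
cv2.imwrite("pics/d1.png",np.hstack([ims[0][:,100:450],ims[1]]))
```

```text
10.3833 [0.51477002 0.1753466  0.33985726] [-0.28763143 -0.76456686 -2.37657668]
TCP target [0.5404 0.1773 0.2806] shift [-0.0014 -0.008   0.2583] turn [ 0.0026 -0.0002 -0.0001]
```

View pics/d1.png

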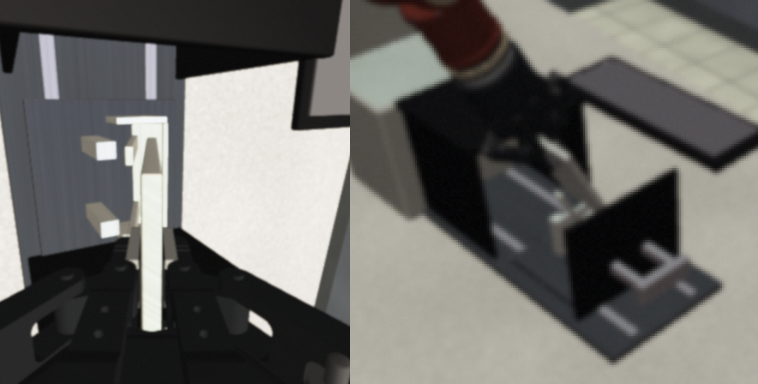

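On the left the held plate at (150,230) lines up with the slot. The posts at (100,150) and (105,220) are behind it, and the far cheek is at (138,120). I lower it slowly.

>>> move_arm(deltas=[[[0,-0.004,0.02,0.002,0,0,0],[0,-0.004,0.03,0,0,0,0],[0,0,0.03,0,0,0,0],[0,0,0.03,0,0,0,0],[0,0,0.03,0,0,0,0],[0,0,0.03,0,0,0,0],[0,0,0.03,0,0,0,0],[0,0,0.025,0,0,0,0],[0,0,0.015,0,0,0,0],[0,0,0,0,0,0,0],[0,0,0,0,0,0,0],[0,0,0,0,0,0,0]]])

```text
time: 11.48
ee_pos: [0.5382, 0.1775, 0.2846]
eef_rot: [0.146, 0.66, 0.72, 0.16]
wrist_force: [0.5, -0.4, -3.7]
gripper_width: 0.08
grasp_force: 49.8
```

Run:
```python
from h import *
s=env.state(); print(s["time"],s["ee_pos"],s["wrist_force"])
plan(cr(.010,0,.108),RC); plan(cr(.004,0,.108),RC)
```

```text
11.4833 [0.53817568 0.1774609  0.28463371] [ 0.52043319 -0.43025065 -3.73040051]
TCP target [0.5404 0.1773 0.2806] shift [-0.0016  0.0011  0.0184] turn [ 0.0007 -0.0002 -0.0001]
TCP target [0.535  0.1768 0.278 ] shift [-0.0016 -0.0229  0.0184] turn [ 0.0007 -0.0002 -0.0001]
```

>>> move_arm(deltas=[[[0,0,0.004,0,0,0,0],[0,0,0.004,0,0,0,0],[0,0,0.003,0,0,0,0],[0,0,0.002,0,0,0,0],[0,0,0,0,0,0,0],[0,0,0,0,0,0,0]]])

```text
time: 11.98
ee_pos: [0.5395, 0.1776, 0.2814]
eef_rot: [0.146, 0.66, 0.72, 0.16]
wrist_force: [-0.6, 0.2, -3.4]
gripper_width: 0.088
grasp_force: 49.8
```

>>> move_arm(deltas=[[[0,0,0.003,0,0,0,0],[0,0,0.003,0,0,0,0],[0,0,0,0,0,0,0],[0,0,0,0,0,0,0]]])

```text
time: 12.32
ee_pos: [0.5399, 0.1774, 0.281]
eef_rot: [0.146, 0.66, 0.72, 0.16]
wrist_force: [-5.8, -1.9, 5.0]
gripper_width: 0.082
grasp_force: 51.3
```

The plate touches the floor of the slot. I ease off slightly and slide it back to the posts.

>>> move_arm(deltas=[[[0,0,-0.003,0,0,0,0],[0,-0.004,0,0,0,0,0],[0,-0.005,0,0,0,0,0],[0,-0.005,0,0,0,0,0],[0,-0.004,0,0,0,0,0],[0,0,0,0,0,0,0],[0,0,0,0,0,0,0]]])

```text
time: 12.9
ee_pos: [0.5364, 0.1775, 0.2794]
eef_rot: [0.147, 0.659, 0.719, 0.161]
wrist_force: [0.6, -0.1, 2.9]
gripper_width: 0.082
grasp_force: 50.5
```

Run:
```python
from h import *
s=env.state(); print(s["time"],s["ee_pos"],rot(s).inv().apply(s["wrist_force"]).round(2),s["ft_torque"])
plan(cr(.004,0,.108),RC)
```

```text
12.9 [0.53643549 0.17746321 0.27942597] [-0.12  1.79 -2.33] [ 0.11736023 -0.0794106  -0.03281534]
TCP target [0.535  0.1768 0.278 ] shift [-0.0022 -0.0078  0.0024] turn [ 0.0022 -0.0006 -0.0003]
```

>>> move_arm(deltas=[[[0,-0.003,0,0,0,0,0],[0,-0.003,0,0,0,0,0],[0,0,0,0,0,0,0],[0,0,0,0,0,0,0]]])

```text
time: 13.23
ee_pos: [0.5347, 0.1773, 0.2786]
eef_rot: [0.147, 0.659, 0.72, 0.161]
wrist_force: [0.7, -0.8, 3.3]
gripper_width: 0.087
grasp_force: 50.5
```

Run:
```python
from h import *
s=env.state(); print(s["time"],s["ee_pos"],rot(s).inv().apply(s["wrist_force"]).round(2),rot(s).inv().apply(s["ft_torque"]).round(3))
plan(cr(.004,0,.108),RC)
c,W=cap("side"); p=(W.reshape(-1,3)-CR); q=np.stack([p@CX,p@MY,p@CZ],-1)
k=(abs(q[:,0])<.02)&(abs(q[:,1])<.06)&(q[:,2]>.02)&(q[:,2]<.13); q=q[k]
for z in np.arange(.02,.14,.02):
    t=q[abs(q[:,2]-z)<.01]
    if len(t): print(round(z,2),len(t),np.percentile(t,[5,50,95],0).round(4).tolist())
c,W=cap("wrist"); cv2.imwrite("pics/w4.png",cv2.resize(c["color"][80:370,150:400,::-1],None,fx=2,fy=2,interpolation=3))
```

```text
13.2333 [0.53470695 0.17733846 0.2785775 ] [-0.81  1.99 -2.72] [-0.35   0.181  0.049]
TCP target [0.535  0.1768 0.278 ] shift [-0.0023 -0.0001  0.0023] turn [ 0.0014 -0.0005 -0.0001]
0.02 8 [[-0.0122, 0.03, 0.0216], [-0.0079, 0.0535, 0.0266], [-0.0033, 0.0561, 0.0295]]
0.04 16 [[-0.0084, 0.0183, 0.0321], [-0.0048, 0.0288, 0.0405], [-0.0004, 0.0373, 0.0482]]
0.06 21 [[-0.0187, 0.0026, 0.0505], [-0.005, 0.0275, 0.0574], [-0.0006, 0.0391, 0.0646]]
0.08 14 [[-0.0083, -0.0205, 0.071], [-0.0012, -0.0072, 0.0777], [-0.0004, 0.0348, 0.0884]]
0.1 40 [[-0.0127, -0.0432, 0.0946], [-0.0017, -0.011, 0.1029], [0.0169, -0.0056, 0.1082]]
0.12 77 [[-0.0141, -0.0439, 0.111], [-0.0011, -0.0115, 0.1205], [0.0167, -0.0001, 0.1295]]
```

View pics/w4.png

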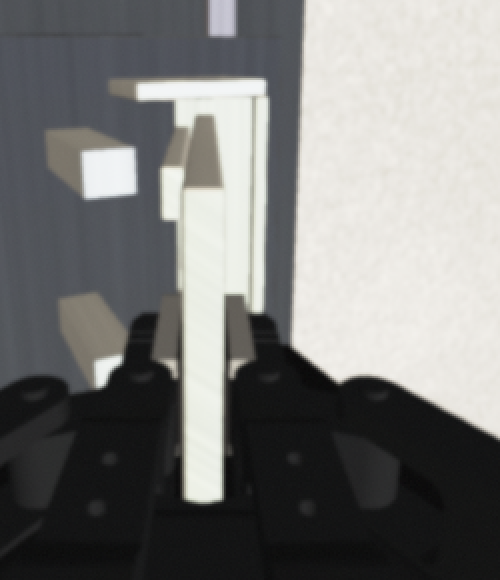

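In the wrist crop the plate at (203,330) sits beside the far post at (172,170), which is almost touching it. The force did not rise over the last step, so I probe a little further.

>>> move_arm(deltas=[[[0,-0.003,0,0,0,0,0],[0,0,0,0,0,0,0],[0,0,0,0,0,0,0]]])

```text
time: 13.58
ee_pos: [0.5341, 0.1772, 0.2783]
eef_rot: [0.147, 0.659, 0.72, 0.161]
wrist_force: [0.3, 0.4, 5.9]
gripper_width: 0.087
grasp_force: 50.7
```

```bash
cat > st.py <<'E'
from h import *
s=env.state(); print(s["time"],s["ee_pos"],rot(s).inv().apply(s["wrist_force"]).round(2),rot(s).inv().apply(s["ft_torque"]).round(3))
plan(cr(.004,0,.108),RC)
E
python3 st.py
```

```text
13.5833 [0.53407079 0.17723221 0.27827883] [ 0.35  2.83 -5.16] [-0.501  0.257  0.063]
TCP target [0.535  0.1768 0.278 ] shift [-0.0021  0.0028  0.0023] turn [ 0.0015 -0.0005 -0.0001]
```

>>> move_arm(deltas=[[[0,-0.003,0,0,0,0,0],[0,-0.003,0,0,0,0,0],[0,0,0,0,0,0,0],[0,0,0,0,0,0,0]]])

```text
time: 13.92
ee_pos: [0.5335, 0.1772, 0.278]
eef_rot: [0.147, 0.659, 0.72, 0.162]
wrist_force: [5.8, 1.7, 4.4]
gripper_width: 0.088
grasp_force: 50.4
```

```bash
python3 st.py
```

```text
13.9167 [0.53349148 0.17717881 0.27801214] [ 1.23  7.23 -1.44] [-1.26   0.179 -0.118]
TCP target [0.535  0.1768 0.278 ] shift [-0.0021  0.0053  0.0024] turn [ 0.0031 -0.0006  0.0002]
```

The plate is now firmly against the posts. I ease off the preload and release gently.

>>> move_arm(deltas=[[[0,0.003,0,0,0,0,0],[0,0,0,0,0,0,0],[0,0,0,0,0,0,9],[0,0,0,0,0,0,10],[0,0,0,0,0,0,12],[0,0,0,0,0,0,15],[0,0,0,0,0,0,20],[0,0,0,0,0,0,26],[0,0,0,0,0,0,30],[0,0,0,0,0,0,30],[0,0,0,0,0,0,30],[0,0,0,0,0,0,30]]], squeeze=20)

```text
time: 14.92
ee_pos: [0.5327, 0.1769, 0.2772]
eef_rot: [0.146, 0.66, 0.72, 0.159]
wrist_force: [0.4, 0.5, -0.5]
gripper_width: 0.349
grasp_force: 0.0
```

```bash
python3 st.py
python3 - <<'E'
from h import *
c,W=cap("wrist"); cv2.imwrite("pics/w5.png",cv2.resize(c["color"][80:370,150:400,::-1],None,fx=2,fy=2,interpolation=3))
E
```

```text
14.9167 [0.53271931 0.17688239 0.27720241] [0.47 0.14 0.67] [ 0.442 -0.017 -0.013]
TCP target [0.535  0.1768 0.278 ] shift [-0.0012  0.0096  0.0007] turn [-0.0006  0.0001  0.    ]
```

View pics/w5.png

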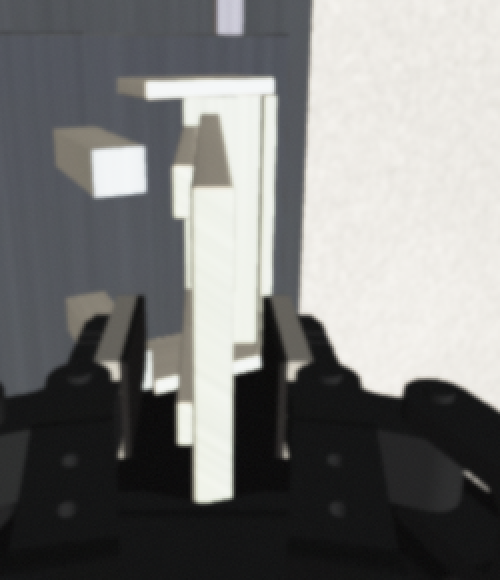

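The plate leans flat on both posts at (180,190) and (185,420), and the fingers are clear of it. I retreat along the tool axis.

>>> move_arm(deltas=[[[0,0,-0.02,0,0,0,30],[0,0,-0.04,0,0,0,30],[0,0,-0.06,0,0,0,30],[0,0,-0.08,0,0,0,30],[0,0,-0.1,0,0,0,30],[0,0,-0.1,0,0,0,30],[0,0,-0.1,0,0,0,30],[0,0,-0.1,0,0,0,30],[0,0,-0.06,0,0,0,0],[0,0,0,0,0,0,0],[0,0,0,0,0,0,0],[0,0,0,0,0,0,0]]])

```text
time: 15.97
ee_pos: [0.4632, 0.1708, 0.4267]
eef_rot: [0.146, 0.66, 0.72, 0.159]
wrist_force: [0.1, -0.3, -0.7]
gripper_width: -0.003
grasp_force: 0.0
```

```bash
cat >> h.py <<'E'
RP=pose(MX,(0,0,-1))
def md(x,y,z): return MO+x*MX+y*MY+np.array([0,0,z])
E
python3 - <<'E'
from h import *
s=env.state(); print(s["time"],s["ee_pos"])
plan(md(.001,-.30,.26),RP)
R0=RP; 
c,W=cap("wrist"); m=tomod(W.reshape(-1,3)); b=m[(abs(m[:,0])<.035)&(m[:,2]>.05)&(m[:,2]<.09)&(m[:,1]<-.215)&(m[:,1]>-.27)]; print(len(b), np.percentile(b,[2,98],0) if len(b) else 0)
c,W=cap("scene"); m=tomod(W.reshape(-1,3)-[.003,0,0]); b=m[(abs(m[:,0])<.035)&(m[:,2]>.055)&(m[:,2]<.083)&(m[:,1]<-.215)&(m[:,1]>-.27)]; print(len(b), np.percentile(b,[2,10,50,98],0).round(4))
E
```

```text
15.9667 [0.46315385 0.17078056 0.42665869]
TCP target [ 0.633  -0.0214  0.415 ] shift [-0.8252  0.5329  0.2996] turn [ 2.906e-01 -1.000e-04  1.000e-04]
0 0
180 [[-0.0326 -0.2451  0.0568]
 [-0.0271 -0.2439  0.0601]
 [-0.0003 -0.2419  0.0715]
 [ 0.0327 -0.2163  0.0826]]
```

>>> move_arm(deltas=[[[-0.118,0.076,0.043,0,0,0,0],[-0.118,0.076,0.043,0,0,0,0],[-0.118,0.076,0.043,0,0,0,0],[-0.118,0.076,0.043,0,0,0,0],[-0.118,0.076,0.043,0,0,0,0],[-0.118,0.076,0.043,0,0,0,0],[-0.118,0.076,0.043,0,0,0,0],[0,0,0,0.07,0,0,0],[0,0,0,0.07,0,0,0],[0,0,0,0.07,0,0,0],[0,0,0,0.07,0,0,0],[0,0,0,0.01,0,0,0]]])

```text
time: 17.07
ee_pos: [0.6342, -0.0217, 0.4128]
eef_rot: [-0.001, 0.676, 0.737, -0.001]
wrist_force: [1.3, -0.4, -0.5]
gripper_width: -0.002
grasp_force: 0.0
```

>>> move_arm(deltas=[[[0,0,0,0,0,0,0],[0,0,0,0,0,0,0],[0,0,0,0,0,0,0]]])

```text
time: 17.32
ee_pos: [0.633, -0.0217, 0.4147]
eef_rot: [0.001, 0.676, 0.737, 0.001]
wrist_force: [-0.3, 0.2, 0.3]
gripper_width: 0.0
grasp_force: 0.0
```

Run:
```python
from h import *
s=env.state(); print(s["time"],s["ee_pos"],s["q"].round(2))
plan(md(.001,-.285,.08),RP)
```

```text
17.3167 [ 0.63301638 -0.02172652  0.41470154] [-0.1   0.58  0.17  1.47 -0.1   1.1   0.18]
TCP target [ 0.6317 -0.0065  0.235 ] shift [ 0.061  -0.002   0.7188] turn [ 0.0017 -0.0002 -0.0002]
```

>>> move_arm(deltas=[[[0,0,0.05,0,0,0,0],[0,0,0.1,0,0,0,0],[0,0,0.1,0,0,0,0],[0,0,0.1,0,0,0,0],[0,0,0.1,0,0,0,0],[0,0,0.1,0,0,0,0],[0,0,0.09,0,0,0,0],[0,0,0.06,0,0,0,0],[0,0,0.02,0,0,0,0],[0.03,0,0,0,0,0,0],[0.03,0,0,0,0,0,0],[0,0,0,0,0,0,0]]])

```text
time: 18.32
ee_pos: [0.6328, -0.0034, 0.2366]
eef_rot: [0.001, 0.674, 0.738, 0.003]
wrist_force: [0.1, 1.2, 1.2]
gripper_width: -0.002
grasp_force: 0.0
```

>>> move_arm(deltas=[[[0.02,0,0,0,0,0,0],[0.02,0,0,0,0,0,0],[0.02,0,0,0,0,0,0],[0.02,0,0,0,0,0,0],[0.02,0,0,0,0,0,0],[0.02,0,0,0,0,0,0],[0,0,0,0,0,0,0]]])

```text
time: 18.9
ee_pos: [0.6296, 0.0249, 0.2351]
eef_rot: [0.0, 0.675, 0.738, 0.001]
wrist_force: [-0.3, 0.5, -0.1]
gripper_width: -0.001
grasp_force: 0.0
```

```bash
cat > st2.py <<'E'
from h import *
s=env.state(); t=s["ee_pos"]+.155*rot(s).as_matrix()[:,2]
print(s["time"],"mod",tomod(t).round(4),rot(s).inv().apply(s["wrist_force"]).round(2),s["q"].round(2),(rot(s).inv()*RP).as_rotvec().round(4))
E
python3 st2.py
```

```text
18.9 mod [ 0.002  -0.2533  0.0801] [ 0.5  -0.29  0.09] [-0.15  0.78  0.14  1.65 -0.15  0.72  0.14] [ 0.0018 -0.0011  0.002 ]
```

>>> move_arm(deltas=[[[0.006,0,0,0,0,0,0],[0.006,0,0,0,0,0,0],[0.008,0,0,0,0,0,0],[0.01,0,0,0,0,0,0],[0.012,0,0,0,0,0,0],[0.015,0,0,0,0,0,0],[0.018,0,0,0,0,0,0],[0.02,0,0,0,0,0,0],[0.02,0,0,0,0,0,0],[0.02,0,0,0,0,0,0],[0.02,0,0,0,0,0,0],[0.02,0,0,0,0,0,0]]])

```text
time: 19.9
ee_pos: [0.6256, 0.0676, 0.2351]
eef_rot: [0.0, 0.675, 0.737, 0.001]
wrist_force: [0.4, -3.3, -1.3]
gripper_width: 0.003
grasp_force: 1.2
```

```bash
python3 st2.py
```

```text
19.9 mod [ 0.0017 -0.2106  0.0801] [-3.31  0.07  1.34] [-0.23  0.78  0.15  1.66 -0.16  0.72  0.08] [ 0.0013 -0.0003  0.0004]
```

>>> move_arm(deltas=[[[0.02,0,0,0,0,0,0],[0.02,0,0,0,0,0,0],[0.02,0,0,0,0,0,0],[0.02,0,0,0,0,0,0],[0.02,0,0,0,0,0,0],[0.02,0,0,0,0,0,0],[0.02,0,0,0,0,0,0],[0.02,0,0,0,0,0,0],[0.02,0,0,0,0,0,0],[0.02,0,0,0,0,0,0],[0.02,0,0,0,0,0,0],[0.02,0,0,0,0,0,0]]])

```text
time: 20.9
ee_pos: [0.6205, 0.1272, 0.235]
eef_rot: [0.0, 0.676, 0.737, 0.001]
wrist_force: [-1.6, -2.6, 0.1]
gripper_width: 0.001
grasp_force: 1.2
```

>>> move_arm(deltas=[[[0.02,0,0,0,0,0,0],[0.02,0,0,0,0,0,0],[0.02,0,0,0,0,0,0],[0.02,0,0,0,0,0,0],[0.02,0,0,0,0,0,0],[0.02,0,0,0,0,0,0],[0.02,0,0,0,0,0,0],[0.018,0,0,0,0,0,0],[0.014,0,0,0,0,0,0],[0.01,0,0,0,0,0,0],[0.008,0,0,0,0,0,0]]])

```text
time: 21.82
ee_pos: [0.6165, 0.1745, 0.2351]
eef_rot: [0.001, 0.675, 0.737, 0.001]
wrist_force: [-1.8, -2.0, -0.6]
gripper_width: 0.002
grasp_force: 1.1
```

```bash
python3 st2.py
python3 - <<'E'
from h import *
c,W=cap("side"); im=cv2.resize(c["color"][80:240,120:290,::-1],(408,384),interpolation=3)
d,_=cap("scene"); im2=cv2.resize(d["color"][65:220,225:350,::-1],(310,384),interpolation=3)
cv2.imwrite("pics/p1.png",np.hstack([im,im2]))
E
```

```text
21.8167 mod [ 0.0021 -0.1033  0.0801] [-1.86 -1.94  0.55] [-0.4   0.79  0.16  1.62 -0.17  0.74 -0.07] [ 0.0022 -0.0004  0.0003]
```

View pics/p1.png

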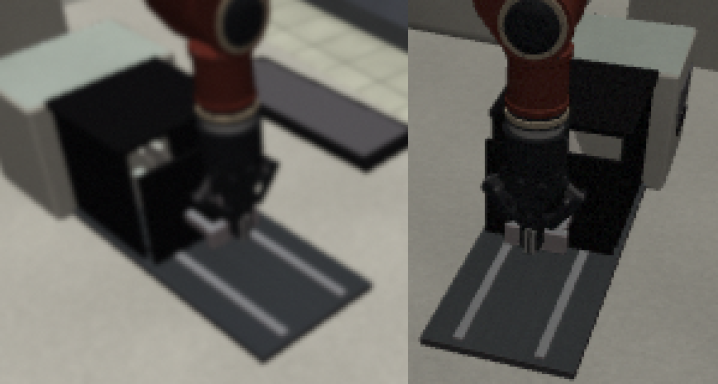

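The drawer is nearly shut: its end plate at (150,200) on the left is close to the mouth, and the plate shows at (150,155) inside. I finish slowly until it stops.

>>> move_arm(deltas=[[[0.008,0,0,0,0,0,0],[0.008,0,0,0,0,0,0],[0.008,0,0,0,0,0,0],[0.008,0,0,0,0,0,0],[0.008,0,0,0,0,0,0],[0.008,0,0,0,0,0,0],[0.006,0,0,0,0,0,0],[0.006,0,0,0,0,0,0]]])

```text
time: 22.58
ee_pos: [0.6155, 0.1892, 0.2354]
eef_rot: [0.001, 0.676, 0.737, 0.001]
wrist_force: [1.6, -1.5, -0.2]
gripper_width: -0.001
grasp_force: 1.1
```

```bash
python3 st2.py
```

```text
22.5833 mod [ 0.0025 -0.0886  0.0804] [-1.65  1.45  0.2 ] [-0.43  0.8   0.17  1.61 -0.18  0.74 -0.09] [ 0.0032 -0.0004  0.0001]
```

>>> move_arm(deltas=[[[0.005,0,0,0,0,0,0],[0.005,0,0,0,0,0,0],[0.005,0,0,0,0,0,0],[0.005,0,0,0,0,0,0],[0,0,0,0,0,0,0]]])

```text
time: 23.0
ee_pos: [0.6148, 0.1945, 0.2353]
eef_rot: [0.0, 0.675, 0.737, 0.001]
wrist_force: [1.3, -0.9, 0.8]
gripper_width: -0.002
grasp_force: 0.7
```

```bash
python3 st2.py
```

```text
23.0 mod [ 0.002  -0.0832  0.0803] [-1.01  1.21 -0.8 ] [-0.44  0.8   0.17  1.61 -0.18  0.75 -0.1 ] [ 0.0022 -0.0008  0.0005]
```

>>> move_arm(deltas=[[[0.004,0,0,0,0,0,0],[0.004,0,0,0,0,0,0],[0.004,0,0,0,0,0,0],[0,0,0,0,0,0,0]]])

```text
time: 23.33
ee_pos: [0.6144, 0.1973, 0.2352]
eef_rot: [0.0, 0.675, 0.737, 0.001]
wrist_force: [1.3, -0.8, 1.3]
gripper_width: 0.001
grasp_force: 0.8
```

>>> move_arm(deltas=[[[0.004,0,0,0,0,0,0],[0.004,0,0,0,0,0,0],[0,0,0,0,0,0,0]]])

```text
time: 23.58
ee_pos: [0.6143, 0.1983, 0.2352]
eef_rot: [0.001, 0.676, 0.737, 0.0]
wrist_force: [2.0, -3.3, 2.0]
gripper_width: -0.002
grasp_force: 1.7
```

```bash
python3 st2.py
```

```text
23.5833 mod [ 0.0018 -0.0796  0.0802] [-3.46  1.67 -2.  ] [-0.44  0.8   0.17  1.61 -0.18  0.75 -0.11] [ 0.0016  0.001  -0.0003]
```

>>> move_arm(deltas=[[[0.004,0,0,0,0,0,0],[0.004,0,0,0,0,0,0],[0,0,0,0,0,0,0]]])

```text
time: 23.83
ee_pos: [0.6144, 0.1987, 0.2352]
eef_rot: [0.002, 0.676, 0.737, -0.001]
wrist_force: [1.0, -5.6, 1.8]
gripper_width: -0.004
grasp_force: 3.0
```

>>> move_arm(deltas=[[[0.004,0,0,0,0,0,0],[0.004,0,0,0,0,0,0],[0,0,0,0,0,0,0]]])

```text
time: 24.08
ee_pos: [0.6144, 0.1992, 0.2353]
eef_rot: [0.002, 0.677, 0.736, -0.002]
wrist_force: [-0.1, -8.9, 3.1]
gripper_width: -0.002
grasp_force: 4.2
```

```bash
python3 st2.py
```

```text
24.0833 mod [ 0.0018 -0.0796  0.0803] [-8.85 -0.85 -3.09] [-0.45  0.8   0.17  1.6  -0.17  0.75 -0.11] [ 0.0008  0.006  -0.0027]
```

The drawer is at its stop: it no longer moves and the force has risen to 9 N. I back off and check.

>>> move_arm(deltas=[[[-0.01,0,0,0,0,0,0],[-0.02,0,0,0,0,0,0],[-0.05,0,0,0,0,0,0],[-0.08,0,0,0,0,0,0],[-0.1,0,0,0,0,0,0],[-0.12,0,0,0,0,0,0],[-0.12,0,0,0,0,0,0],[-0.1,0,0,0,0,0,0],[-0.05,0,-0.08,0,0,0,0],[0,0,-0.12,0,0,0,0],[0,0,-0.1,0,0,0,0],[0,0,0,0,0,0,0]]])

```text
time: 25.08
ee_pos: [0.6296, 0.0409, 0.3155]
eef_rot: [0.003, 0.676, 0.737, 0.005]
wrist_force: [0.5, -0.5, 0.9]
gripper_width: 0.003
grasp_force: 0.0
```

Run:
```python
from h import *
ims=[]
for n,off in(("scene",.003),("side",-.0033)):
    c,W=cap(n); ims.append(c["color"][:,:,::-1]); m=tomod(W.reshape(-1,3)-[off,0,0])
    b=m[(abs(m[:,0])<.03)&(m[:,2]>.058)&(m[:,2]<.085)&(m[:,1]<-.06)&(m[:,1]>-.11)]
    e=m[(abs(m[:,0])<.08)&(m[:,2]>.1)&(m[:,2]<.15)&(m[:,1]<.02)&(m[:,1]>-.03)]
    print(n,len(b),np.percentile(b[:,1],[2,10,50]).round(4),"endplate outer",len(e),np.percentile(e[:,1],[5,50,95]).round(4))
    t=m[(abs(m[:,0])<.075)&(m[:,1]>.012)&(m[:,1]<.14)&(m[:,2]>.1)&(m[:,2]<.17)]; print("inside",len(t),np.percentile(t,[5,50,95],0).round(3).tolist() if len(t) else 0)
A=cv2.resize(ims[0][65:220,225:350],(310,384),interpolation=3); B=cv2.resize(ims[1][80:240,120:290],(408,384),interpolation=3)
cv2.imwrite("pics/f1.png",np.hstack([B,A]))
```

```text
scene 86 [-0.0716 -0.0706 -0.0679] endplate outer 429 [-0.0044 -0.0014  0.0016]
inside 72 [[-0.025, 0.037, 0.104], [-0.009, 0.069, 0.13], [0.002, 0.115, 0.153]]
side 129 [-0.0719 -0.0708 -0.0691] endplate outer 594 [-0.0052 -0.0026 -0.0002]
inside 32 [[-0.021, 0.034, 0.103], [-0.014, 0.053, 0.132], [-0.002, 0.105, 0.15]]
```

View pics/f1.png

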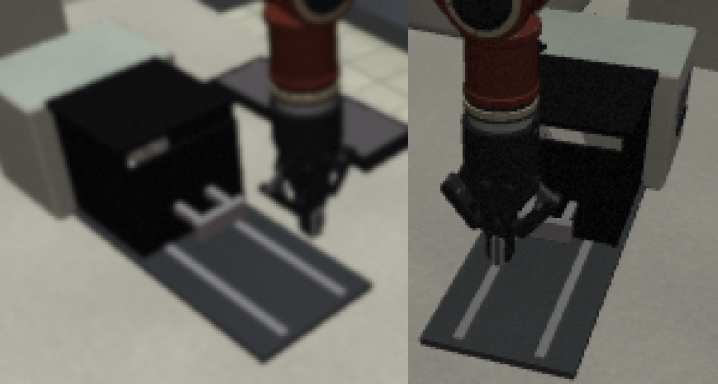

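The end plate closes the mouth. The plate shows through the gap above it, at (150,150) on the left, still leaning at about 25°, with the arm clear. I hand in the job.

```bash
python3 -c "
from rig import env
print(env.close_job())"
```

```text
the job is handed in; nothing more can be done
None
```

The tall plate stands in the cradle slot, leaning back on both posts, and the drawer is pushed to its stop with the plate still leaning; the job is handed in at about 25 s, with the short plates, jar and dish not deliberately touched (not re-checked at the end).

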